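# Slide the bearing pan to the warming probe under the drying rack

### The job

On the warming plate, slide the steel pan with the bearings from the grey ring sideways to the yellow ring without lifting it, handle still pointing out to the front, and press it back against the red sprung probe behind that ring with 5 to 20 N for 0.4 s. Then let go of it and move clear, leaving the pan centred on the yellow ring with the bearings in it; leave the hammer, the tin and the screwdriver alone, and do not bump the rack.

Things in the scene. Friction and masses are not known exactly. Their poses are not given: they have to be found in the camera images.
- plate: Black warming plate, fixed, 320 mm deep (x) by 480 mm wide (y), flat top 35 mm above its origin, which is the centre of its underside on the bench; its -x side is the front, towards the robot. It carries an open blue wire rack above everything on it.
- rack_edge (a point): Middle of the rack's lower front edge, 250 mm above the bench; axes as the plate's. From here the rack runs 267 mm to the rear, 260 mm to each side and 14 mm up, wires 50 mm apart, on two posts at its rear corners. It stands over pan and handle, so the tool must reach in from the front, leaning back to the robot some 25 to 40 degrees from vertical.
- pan: Round open steel pan, outer radius 60, height 55, wall 3, floor 4 mm, about 0.4 kg (varies). Origin: centre of its underside, which rests on the plate top; z up. Its pale wooden stub handle points along -x: a level bar 18 mm wide (y), 14 mm high, from x = -60 to -131 mm, its middle 45 mm above the origin. Starts at the grey ring, handle roughly to the front.
- warm_mark: Yellow ring painted on the plate top, inner radius 63 mm, outer 72 mm: the place where the pan must go, left or right on the plate. Origin: ring centre, on the plate top; axes parallel to the plate's (+x to the rear). Behind it stands a brass block (front face at x = 86 mm, 50 mm wide, 52 mm high) that carries the red probe.
- probe: Red sprung contact pad of the probe behind the yellow ring, 36 mm wide (y), 30 mm high, 8 mm thick. Origin: middle of its front face, which at rest is 58 mm behind the ring centre and 32 mm above the plate top; pushed towards +x it yields about 1 mm per 6 N.
- bearing_a: Ball bearing, steel disc of 38 mm diameter and 14 mm height, loose in the pan; origin at the centre of its underside.
- bearing_b: Second, equal bearing, loose in the pan; origin at the centre of its underside.
- hammer: Bystander: hammer 260 mm long lying on the bench to the left of the plate.
- tin: Bystander: red can, radius 30 mm, height 110 mm, standing on the bench to the right of the plate; origin at the centre of its underside.
- screwdriver: Bystander: screwdriver 190 mm long lying on the bench at the right, nearer the robot than the tin.

How it is judged:
By the outcome, as a careful person would: the job done as asked, in the order asked, and still so for the second after the job is handed in, with the robot touching nothing.
It also fails if it takes over 64 s, if anything falls off the work surface, if the arm or the gripper's body presses on something with over 40 N, if the wrist force passes 120 N, or if a joint passes its speed limit or range.

### The arm

A 6-joint arm with a two-finger parallel gripper is mounted at the origin on the work surface. World frame = base frame: x ahead of the robot, y to its left, z up, the work surface at z = 0. Lengths are in mm, angles in rad, forces in N, time in s.
With the tool pointing down it reaches from about 275 to 825 mm from the base axis. Payload 5.2 kg.
Tool frame: the origin (TCP) lies on the front face of the gripper's body, between the roots of the fingers; the fingertips stand 84 mm ahead of it and the grasp point (between the pads) lies 65 mm ahead of it; z points along the fingers, y is the line along which they close (so a half turn about z gives the same grasp; the last joint's range is limited). The gripper opens to 93 mm and grips with 3 to 60 N. Pads are 15 mm wide; open, the fingers measure 128 mm over their backs; the gripper's body (75 mm by 188 mm) begins 65 mm behind the grasp point.
Start: joints at [-1.455, 0.259, 1.535, -0, 1.348, -0.203], TCP at [172.406, -522.285, 302.753] pointing down, gripper open.
Joint ranges: [-3.14, 3.14], [-0.91, 2.08], [0.19, 2.58], [-1.22, 4.36], [0.22, 2.71], [-3.12, 3.12]. Speed limits (rad/s): [2.57, 2.57, 3.14, 3.14, 3.14, 3.14].

### API

Orientations are given as a unit quaternion [x, y, z, w].
In Python, from workcell import env gives the robot as it stands. The module is installed in compiled form; this text tells all that it offers.
- The arm moves only by the tool servo_tool, never from a script. Its argument "steps" is a list that holds one entry, the list of rows, each a list of 5 numbers: the closure, from 0 (fully open) to 1 (shut), then the shift along the tool's x, y, z in mm, then the turn about the tool's z in degrees. A call has 1 to 12 rows; each row is the pose to reach, as a shift and turn from the pose commanded when the call began, along the tool's axes at that moment; what a row does not reach only later rows make up. A row lasts 1/10 s, in which the tool goes at most 50 mm and 8.59 degrees, less where a joint would pass 70% of its speed; a pose out of reach is approached as far as the arm can. A call with a gripper value outside its range is refused whole. The fingers move at their own pace and stop on an object; the grip force is fixed at half the most. Time passes only in rows, so rows that repeat a pose let the fingers close. It gives the time, the measured TCP pose, the force, the opening and the grip force at its end, in the units of the state.
- env.read_state(): the state, without advancing time (a new reading comes with each control period).
- env.get_image(name): name is "side" or "top"; returns a dict with "color" (480x640x3 uint8, red, green, blue), "intrinsics" (3x3 intrinsics, pixels), "dist" ([k1, k2, p1, p2, k3] as OpenCV has them; the pictures are not rectified), "world_from_camera" (4x4, takes a point from camera to world coordinates). Camera axes: x right, y down, z forward; pixel columns grow to the right and rows downward; lengths in mm; the calibration is good to about 2 mm. A picture is of the moment at which its call begins. There is no depth.
- env.job_done(): hands the job in; it is judged then, once.
Trained networks look in the newest picture that a camera, given by its name, has taken for a name from the list of things; names that differ only in an ending like _2 or _b are one class to them, and where a whole thing is asked for, a point or a joint stands for the part that bears it (a point fixed in the world has none). Each returns a list of dicts, best first, with "confidence" (0 to 1); they miss things now and then, are a little off and sometimes report something else, mostly with a low value. They report only what shows in the picture. A call takes as long as a camera call.
- env.trace(camera, name): "mask" (480x640 bool, what is visible of it) and "box" ([left, top, right, bottom] in pixels, round what is visible of it).
The state is a dict: "t": time; "joint_positions": joint angles; "joint_vel": joint speeds; "effort": joint torques, N m; "tool_pos": TCP position; "orientation": TCP orientation; "ft_force": force on the tool from outside, world axes, zero at the start; "ft_torque": the same for the moment, N m; "gripper_width": opening from 0.0 (shut) to 1.0 (fully open); "grip_force": force on a finger pad.
Only numpy, scipy, OpenCV 4.12 (cv2) and the standard library are available. Lean on these libraries where they do the work, as an engineer would, in place of code of your own. Each camera call takes 0.05 s, during which the arm holds its last target. There are 200 camera calls.

## Working session

There is one attempt and no reset: what is moved stays moved. The work goes in short steps, Python scripts to look and compute and a tool call to move; the robot and the scene stay as the last step left them, time stands still between calls to the robot, and variables do not carry over. Pictures are saved under pics/ and viewed, at most 10 in all, crops included, and the job is handed in when it is done.

Besides the shell and the picture viewer there is one more tool, called after "Request:" by a JSON object that holds its "api" and its "payload", one argument or row to a line. servo_tool: Moves the arm, as the interface text tells. Its arguments: {"type":"object","properties":{"steps":{"type":"array"}},"required":["steps"]}

```bash
mkdir -p pics
cat > h.py <<'E'
import numpy as np, cv2
from workcell import env
from scipy.spatial.transform import Rotation as R
def ray(im,uv):
    K=np.array(im["intrinsics"],float);d=np.array(im["dist"],float);T=np.array(im["world_from_camera"])
    p=cv2.undistortPoints(np.array(uv,float).reshape(-1,1,2),K,d).reshape(-1,2)
    v=np.c_[p,np.ones(len(p))]@T[:3,:3].T
    return T[:3,3],v
def onz(im,uv,z):
    o,v=ray(im,uv); return o+v*((z-o[2])/v[:,2])[:,None]
def proj(im,P):
    T=np.linalg.inv(np.array(im["world_from_camera"]));
    return cv2.projectPoints(np.array(P,float).reshape(-1,1,3),cv2.Rodrigues(T[:3,:3])[0],T[:3,3],np.array(im["intrinsics"],float),np.array(im["dist"],float))[0].reshape(-1,2)
E
python3 - <<'E'
from h import *
np.set_printoptions(precision=2,suppress=True)
for c in("top","side"):
    im=env.get_image(c);cv2.imwrite(f"pics/{c}0.png",im["color"][:,:,::-1])
    print(c,np.array(im["world_from_camera"]))
    for n in("plate","pan","warm_mark","probe","bearing_a","tin","hammer","screwdriver"):
        for r in env.trace(c,n)[:2]:
            m=r["mask"];ys,xs=np.nonzero(m);print(n,round(r["confidence"],2),np.round(r["box"]),m.sum(),xs.mean().round(1),ys.mean().round(1))
print(env.read_state())
E
```

```text
top [[   0.13   -0.97    0.2   359.53]
 [  -0.99   -0.13    0.02    8.64]
 [   0.     -0.2    -0.98 1270.62]
 [   0.      0.      0.      1.  ]]
plate 0.95 [222. 108. 514. 310.] 32719 364.7 215.9
pan 0.79 [286. 195. 338. 288.] 2098 313.4 228.6
warm_mark 0.56 [374. 165. 438. 253.] 3471 405.6 216.4
probe 0.63 [400. 180. 420. 196.] 169 408.2 189.0
bearing_a 0.71 [318. 224. 335. 243.] 232 327.3 232.8
tin 0.87 [486. 236. 531. 261.] 621 507.2 248.8
hammer 0.65 [146. 205. 225. 320.] 1847 186.1 269.4
screwdriver 0.76 [507. 272. 527. 360.] 547 516.5 336.1
screwdriver 0.17 [372. 166. 438. 250.] 3562 405.4 216.5
side [[   0.99   -0.1     0.07  480.37]
 [  -0.12   -0.78    0.61 -634.37]
 [  -0.01   -0.62   -0.79  979.8 ]
 [   0.      0.      0.      1.  ]]
plate 0.84 [285. 136. 493. 392.] 22214 372.9 290.6
pan 0.72 [292. 222. 371. 271.] 1713 343.4 245.9
warm_mark 0.86 [349. 293. 430. 338.] 2430 383.3 313.5
bearing_a 0.52 [338. 240. 350. 248.] 96 341.9 242.5
bearing_a 0.38 [339. 252. 350. 256.] 61 345.3 255.3
tin 0.91 [366. 388. 400. 433.] 1177 381.7 409.5
hammer 0.9 [256. 174. 341. 201.] 701 285.8 188.5
screwdriver 0.59 [277. 425. 367. 469.] 778 305.5 448.9
{'t': 0.9, 'joint_positions': array([-1.45,  0.26,  1.54,  0.  ,  1.35, -0.2 ]), 'joint_vel': array([-0.,  0.,  0.,  0., -0., -0.]), 'effort': array([  0.  , -43.72, -28.43,   0.07,   0.03,   0.  ]), 'tool_pos': array([ 172.41, -522.27,  302.77]), 'orientation': array([ 0.99,  0.16,  0.  , -0.  ]), 'ft_force': array([-0.28,  0.08, -0.9 ]), 'ft_torque': array([-0.03, -0.02,  0.03]), 'grip_force': 0.0, 'gripper_width': 1.0003234010864506}
```

View pics/top0.png

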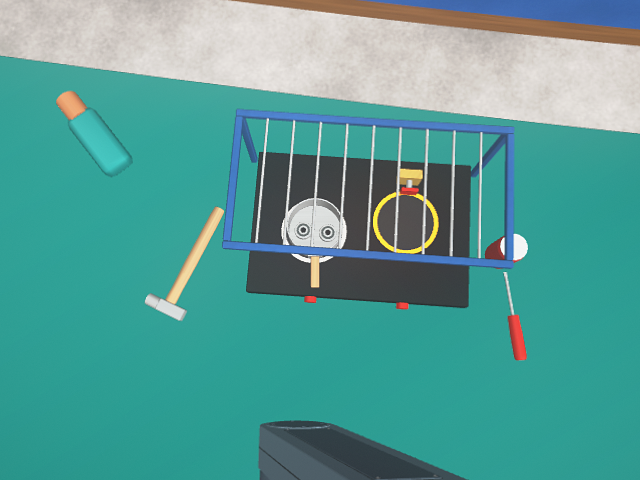

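View pics/side0.png

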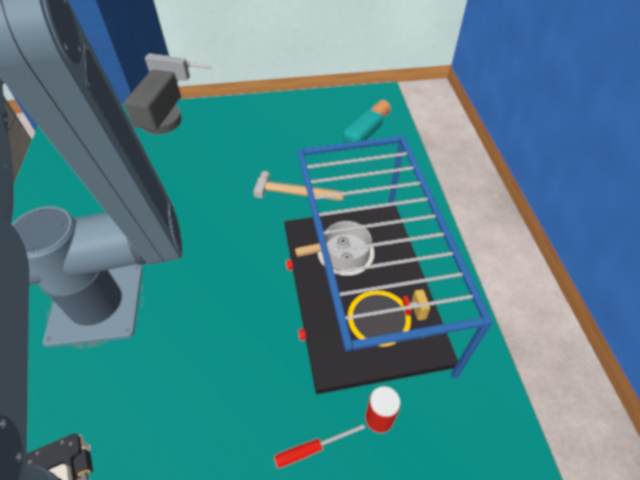

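The top picture shows the pan at about (314,228), with its handle running to (315,287). The yellow ring is centred at (406,222), with the probe at (409,190). The rack's front bar runs from (225,244) to (512,265), across the inner part of the handle. In the side picture the ring is at (380,316) and the handle tip at (297,252).

Run:
```python
from h import *
np.set_printoptions(precision=1,suppress=True)
def ring(im,c):
    m=env.trace(c,"warm_mark")[0]["mask"].astype(np.uint8)
    hsv=cv2.cvtColor(im["color"],cv2.COLOR_RGB2HSV)
    y=cv2.inRange(hsv,(22,150,120),(35,255,255))&(cv2.dilate(m,np.ones((5,5)))*255)
    ys,xs=np.nonzero(y); P=onz(im,np.c_[xs,ys],35)[:,:2]
    from scipy.optimize import least_squares
    s=least_squares(lambda p:np.hypot(*(P-p[:2]).T)-p[2],[*P.mean(0),67],loss="soft_l1")
    return s.x
T=env.get_image("top");S=env.get_image("side")
print("ring",ring(T,"top"),ring(S,"side"))
def wood(im,c,box):
    hsv=cv2.cvtColor(im["color"],cv2.COLOR_RGB2HSV);k=np.zeros((480,640),np.uint8);x0,y0,x1,y1=box;k[y0:y1,x0:x1]=255
    w=cv2.inRange(hsv,(8,60,120),(24,200,255))&k
    ys,xs=np.nonzero(w);return np.c_[xs,ys]
for im,c,b in((T,"top",(300,245,330,295)),(S,"side",(290,238,325,262))):
    uv=wood(im,c,b);P=onz(im,uv,87)[:,:2]
    vx,vy,x0,y0=cv2.fitLine(P.astype(np.float32),cv2.DIST_HUBER,0,.01,.01).ravel()
    t=(P-[x0,y0])@[vx,vy];print(c,"handle",len(uv),(x0,y0),np.degrees(np.arctan2(vy,vx)),np.array([x0,y0])+np.outer(np.percentile(t,[1,99]),[vx,vy]))
# plate front corners, rack front edge, top view
print("platefront",onz(T,[[247,291],[468,306]],35))
print("rack front lower/outer bottom edge z250-264",onz(T,[[224,247],[512,267]],257),onz(T,[[224,242],[512,262]],257))
print("rack side",onz(S,[[302,152],[350,347]],257),onz(S,[[299,152],[345,347]],257))
# pan rim ellipse: fit in top by mask
for im,c in((T,"top"),(S,"side")):
    m=env.trace(c,"pan")[0]["mask"].astype(np.uint8)*255
    b=[int(v) for v in env.trace(c,"pan")[0]["box"]]
    x,y=b[0]-15,b[1]-15; cv2.imwrite(f"pics/{c}crop.png",cv2.resize(im["color"][y:y+130,x:x+170,::-1],None,fx=4,fy=4,interpolation=cv2.INTER_CUBIC)); print(x,y)
print("knobs",onz(T,[[310,299],[402,306]],20))
```

```text
ring [ 681.8 -145.    67.2] [ 681.6 -144.7   68. ]
top handle 256 (np.float32(538.02264), np.float32(38.044544)) 8.912057 [[506.1  33. ]
 [570.5  43.1]]
side handle 230 (np.float32(534.5066), np.float32(34.440376)) 9.402346 [[505.1  29.6]
 [564.4  39.4]]
platefront [[ 485.3  177.8   35. ]
 [ 514.7 -296.1   35. ]]
rack front lower/outer bottom edge z250-264 [[ 535.7  200.5  257. ]
 [ 566.1 -313.1  257. ]] [[ 544.7  202.   257. ]
 [ 575.1 -312.5  257. ]]
rack side [[ 544.7  198.8  257. ]
 [ 573.4 -310.   257. ]] [[ 537.6  199.8  257. ]
 [ 564.9 -308.9  257. ]]
273 182
279 207
knobs [[ 487.1   41.4   20. ]
 [ 497.9 -158.5   20. ]]
```

View pics/topcrop.png

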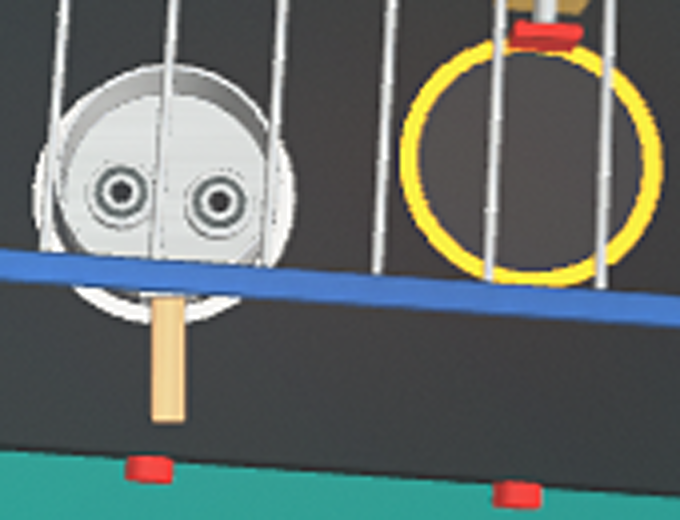

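Request:
{"api": "servo_tool", "payload": {
  "steps": [
    [[0,388,-442,-147,15],[0,388,-442,-147,15],[0,388,-442,-147,15],[0,388,-442,-147,15],[0,388,-442,-147,15],[0,388,-442,-147,15],[0,388,-442,-147,15],[0,388,-442,-147,15],[0,388,-442,-147,15],[0,388,-442,-147,15],[0,388,-442,-147,15],[0,388,-442,-147,15]]
  ]
}}

```text
t: 2.5
tool_pos: [400.1, 15.6, 449.2]
orientation: [1.0, 0.028, 0.001, 0.0]
ft_force: [0.4, 0.0, -0.2]
gripper_width: 1.001
grip_force: 0.0
```

Request:
{"api": "servo_tool", "payload": {
  "steps": [
    [[0,500,0,0,0],[0,500,0,0,0],[0,500,0,0,0],[0,500,0,0,0],[0,500,0,0,0],[0,500,0,0,0],[0,500,0,0,0],[0,500,0,0,0],[0,500,0,0,0],[0,500,0,0,0]]
  ]
}}

```text
t: 3.5
tool_pos: [834.5, 38.7, 409.9]
orientation: [1.0, 0.028, 0.004, -0.002]
ft_force: [0.4, -1.0, -2.9]
gripper_width: 0.999
grip_force: 0.0
```

Request:
{"api": "servo_tool", "payload": {
  "steps": [
    [[0,150,0,-100,0],[0,150,0,-100,0],[0,150,0,-100,0],[0,150,0,-100,0],[0,150,0,-100,0],[0,150,0,-100,0]]
  ]
}}

```text
t: 4.1
tool_pos: [834.8, 39.9, 445.3]
orientation: [0.999, 0.028, 0.039, -0.0]
ft_force: [-0.8, -0.5, -0.9]
gripper_width: 1.0
grip_force: 0.0
```

Run:
```python
from h import *
s=env.read_state();print(s["joint_positions"],s["tool_pos"],s["orientation"],R.from_quat(s["orientation"]).as_matrix().round(3))
```

```text
[-0.08857797  0.86498887  0.18699238  0.01103627  2.01318841  1.43035237] [834.81568368  39.92702074 445.32466357] [ 9.98852675e-01  2.84610092e-02  3.85105068e-02 -4.96000189e-04] [[ 0.995  0.057  0.077]
 [ 0.057 -0.998  0.003]
 [ 0.077  0.001 -0.997]]
```

Request:
{"api": "servo_tool", "payload": {
  "steps": [
    [[0,200,0,-200,0],[0,200,0,-200,0],[0,200,0,-200,0],[0,200,0,-200,0],[0,200,0,-200,0],[0,200,0,-200,0]]
  ]
}}

```text
t: 4.7
tool_pos: [812.7, 40.0, 496.0]
orientation: [0.998, 0.028, 0.058, -0.001]
ft_force: [0.1, 0.1, -0.8]
gripper_width: 1.0
grip_force: 0.0
```

Run:
```python
from h import *
s=env.read_state();print(s["joint_positions"],s["tool_pos"],s["orientation"],R.from_quat(s["orientation"]).as_matrix().round(3))
```

```text
[-0.09302726  0.80214171  0.18697602  0.01793679  2.03777504  1.42976286] [812.65374514  40.011539   496.03452539] [ 0.99792046  0.02844889  0.05783064 -0.00101794] [[ 0.992  0.057  0.115]
 [ 0.057 -0.998  0.005]
 [ 0.115  0.001 -0.993]]
```

Request:
{"api": "servo_tool", "payload": {
  "steps": [
    [[0,400,0,0,0],[0,400,0,0,0],[0,400,0,0,0],[0,400,0,0,0],[0,400,0,0,0],[0,400,0,0,0],[0,400,0,0,0],[0,400,0,0,0],[0,400,0,0,0],[0,400,0,0,0],[0,400,0,0,0],[0,400,0,0,0]]
  ]
}}

```text
t: 5.9
tool_pos: [887.4, 45.7, 395.8]
orientation: [0.996, 0.028, 0.079, -0.002]
ft_force: [0.2, -0.2, 0.2]
gripper_width: 1.003
grip_force: 0.0
```

```bash
cat > s.py <<'E'
from h import *
np.set_printoptions(precision=3,suppress=True)
s=env.read_state();M=R.from_quat(s["orientation"]).as_matrix()
print(s["t"],s["joint_positions"],s["tool_pos"],"grasp",s["tool_pos"]+65*M[:,2],"tilt",np.degrees(np.arctan2(M[0,2],-M[2,2])),"F",s["ft_force"]);print(M)
E
python3 s.py
```

```text
5.9 [-0.08   0.928  0.188  0.021  1.869  1.442] [887.397  45.73  395.832] grasp [897.609  46.227 331.641] tilt 9.039256337018049 F [ 0.181 -0.226  0.171]
[[ 0.986  0.057  0.157]
 [ 0.056 -0.998  0.008]
 [ 0.157  0.001 -0.988]]
```

Request:
{"api": "servo_tool", "payload": {
  "steps": [
    [[0,-400,0,-450,0],[0,-400,0,-450,0],[0,-400,0,-450,0],[0,-400,0,-450,0],[0,-400,0,-450,0],[0,-400,0,-450,0],[0,-400,0,-450,0],[0,-400,0,-450,0],[0,-400,0,-450,0],[0,-400,0,-450,0],[0,-400,0,-450,0],[0,-400,0,-450,0]]
  ]
}}

```text
t: 7.1
tool_pos: [421.3, 20.2, 778.0]
orientation: [0.996, 0.029, 0.08, -0.001]
ft_force: [0.3, -0.8, 0.5]
gripper_width: 1.004
grip_force: 0.0
```

```bash
python3 s.py
```

```text
7.1 [-0.25   0.105  0.541  0.064  2.342  1.312] [421.279  20.199 778.018] grasp [431.599  20.657 713.844] tilt 9.136304922752847 F [ 0.322 -0.791  0.453]
[[ 0.986  0.057  0.159]
 [ 0.057 -0.998  0.007]
 [ 0.159  0.002 -0.987]]
```

Request:
{"api": "servo_tool", "payload": {
  "steps": [
    [[0,-50,0,-400,0],[0,-50,0,-400,0],[0,-50,0,-400,0],[0,-50,0,-400,0],[0,-50,0,-400,0],[0,-50,0,-400,0],[0,-50,0,-400,0],[0,-50,0,-400,0],[0,-50,0,-400,0],[0,-50,0,-400,0],[0,-50,0,-400,0],[0,-50,0,-400,0]]
  ]
}}

```text
t: 8.3
tool_pos: [283.6, 18.1, 873.5]
orientation: [0.995, 0.028, 0.093, 0.001]
ft_force: [-0.5, -0.5, -0.2]
gripper_width: 1.0
grip_force: 0.0
```

```bash
python3 s.py
```

```text
8.3 [-0.423  0.069  0.188  0.188  2.708  1.269] [283.626  18.142 873.518] grasp [295.699  18.309 809.65 ] tilt 10.704146419972519 F [-0.517 -0.509 -0.159]
[[ 0.981  0.056  0.186]
 [ 0.057 -0.998  0.003]
 [ 0.186  0.008 -0.983]]
```

Request:
{"api": "servo_tool", "payload": {
  "steps": [
    [[0,-150,0,-150,0],[0,-150,0,-150,0],[0,-150,0,-150,0],[0,-150,0,-150,0],[0,-150,0,-150,0],[0,-150,0,-150,0],[0,-150,0,-150,0],[0,-150,0,-150,0],[0,-150,0,-150,0],[0,-150,0,-150,0]]
  ]
}}

```text
t: 9.3
tool_pos: [211.9, 85.6, 891.2]
orientation: [0.991, 0.027, 0.126, 0.02]
ft_force: [-0.0, -0.8, 0.5]
gripper_width: 1.0
grip_force: 0.0
```

```bash
python3 s.py
```

```text
9.3 [-0.119 -0.011  0.188 -0.005  2.708  1.393] [211.851  85.633 891.191] grasp [228.209  83.535 828.318] tilt 14.583451236412786 F [-0.033 -0.801  0.488]
[[ 0.967  0.048  0.252]
 [ 0.058 -0.998 -0.032]
 [ 0.25   0.046 -0.967]]
```

Request:
{"api": "servo_tool", "payload": {
  "steps": [
    [[0,-200,0,-50,0],[0,-200,0,-50,0],[0,-200,0,-50,0],[0,-200,0,-50,0],[0,-200,0,-50,0],[0,-200,0,-50,0],[0,-200,0,-50,0],[0,-200,0,-50,0]]
  ]
}}

```text
t: 10.1
tool_pos: [5.6, 77.4, 871.4]
orientation: [0.99, 0.028, 0.136, 0.019]
ft_force: [0.9, -1.4, 0.9]
gripper_width: 1.002
grip_force: 0.0
```

```bash
python3 s.py
```

```text
10.1 [ 0.758 -0.259  0.46  -0.515  2.709  1.778] [  5.607  77.378 871.425] grasp [ 23.159  75.487 808.869] tilt 15.67293532284341 F [ 0.944 -1.388  0.914]
[[ 0.962  0.051  0.27 ]
 [ 0.061 -0.998 -0.029]
 [ 0.268  0.044 -0.962]]
```

Request:
{"api": "servo_tool", "payload": {
  "steps": [
    [[0,350,25,316,0],[0,350,25,316,0],[0,350,25,316,0],[0,350,25,316,0],[0,350,25,316,0],[0,350,25,316,0],[0,350,25,316,0],[0,350,25,316,0],[0,350,25,316,0],[0,350,25,316,0],[0,350,25,316,0],[0,350,25,316,0]]
  ]
}}

```text
t: 11.3
tool_pos: [419.3, 65.2, 665.7]
orientation: [0.99, 0.026, 0.134, 0.02]
ft_force: [0.7, -0.1, -0.1]
gripper_width: 1.002
grip_force: 0.0
```

```bash
python3 s.py
```

```text
11.3 [-0.107 -0.102  1.088 -0.004  1.883  1.409] [419.312  65.226 665.662] grasp [436.633  63.089 603.049] tilt 15.4633188488268 F [ 0.671 -0.078 -0.139]
[[ 0.963  0.047  0.266]
 [ 0.058 -0.998 -0.033]
 [ 0.264  0.047 -0.963]]
```

Request:
{"api": "servo_tool", "payload": {
  "steps": [
    [[0,450,25,260,0],[0,450,25,260,0],[0,450,25,260,0],[0,450,25,260,0],[0,450,25,260,0],[0,450,25,260,0],[0,450,25,260,0],[0,450,25,260,0],[0,450,25,260,0],[0,450,25,260,0],[0,450,25,260,0],[0,450,25,260,0]]
  ]
}}

```text
t: 12.5
tool_pos: [869.7, 53.7, 499.4]
orientation: [0.988, 0.027, 0.153, 0.019]
ft_force: [0.4, 0.4, -0.3]
gripper_width: 0.999
grip_force: 0.0
```

Request:
{"api": "servo_tool", "payload": {
  "steps": [
    [[0,400,0,0,0],[0,400,0,0,0],[0,400,0,0,0],[0,400,0,0,0],[0,400,0,0,0]]
  ]
}}

```text
t: 13.0
tool_pos: [906.6, 54.1, 468.6]
orientation: [0.984, 0.027, 0.177, 0.019]
ft_force: [0.8, -0.1, -0.5]
gripper_width: 0.998
grip_force: 0.0
```

Request:
{"api": "servo_tool", "payload": {
  "steps": [
    [[0,400,0,0,0],[0,400,0,0,0],[0,400,0,0,0],[0,400,0,0,0],[0,400,0,0,0]]
  ]
}}

```text
t: 13.5
tool_pos: [935.5, 54.3, 444.3]
orientation: [0.98, 0.028, 0.199, 0.018]
ft_force: [-0.4, 0.6, -0.4]
gripper_width: 1.0
grip_force: 0.0
```

```bash
python3 s.py
```

```text
13.5 [-0.06   0.892  0.188 -0.002  1.66   1.454] [935.521  54.324 444.344] grasp [960.87   52.701 384.513] tilt 22.960426793089635 F [-0.404  0.62  -0.399]
[[ 0.92   0.047  0.39 ]
 [ 0.061 -0.998 -0.025]
 [ 0.388  0.047 -0.92 ]]
```

Request:
{"api": "servo_tool", "payload": {
  "steps": [
    [[0,400,0,0,0],[0,400,0,0,0],[0,400,0,0,0],[0,400,0,0,0],[0,400,0,0,0]]
  ]
}}

```text
t: 14.0
tool_pos: [957.3, 54.8, 432.1]
orientation: [0.975, 0.028, 0.221, 0.018]
ft_force: [-1.1, 0.1, 0.1]
gripper_width: 0.999
grip_force: 0.0
```

Request:
{"api": "servo_tool", "payload": {
  "steps": [
    [[0,400,0,0,0],[0,400,0,0,0],[0,400,0,0,0],[0,400,0,0,0],[0,400,0,0,0]]
  ]
}}

```text
t: 14.5
tool_pos: [973.5, 55.5, 429.1]
orientation: [0.969, 0.028, 0.243, 0.017]
ft_force: [-0.1, -0.1, 0.0]
gripper_width: 1.0
grip_force: 0.0
```

Request:
{"api": "servo_tool", "payload": {
  "steps": [
    [[0,400,0,0,0],[0,400,0,0,0],[0,400,0,0,0],[0,400,0,0,0],[0,400,0,0,0]]
  ]
}}

```text
t: 15.0
tool_pos: [985.4, 56.3, 434.3]
orientation: [0.964, 0.029, 0.265, 0.016]
ft_force: [0.3, -0.9, -0.3]
gripper_width: 1.004
grip_force: 0.0
```

Request:
{"api": "servo_tool", "payload": {
  "steps": [
    [[0,400,0,0,0],[0,400,0,0,0],[0,400,0,0,0],[0,400,0,0,0],[0,400,0,0,0]]
  ]
}}

```text
t: 15.5
tool_pos: [993.4, 57.2, 446.2]
orientation: [0.957, 0.029, 0.287, 0.016]
ft_force: [-0.0, -0.3, -0.3]
gripper_width: 1.005
grip_force: 0.0
```

```bash
python3 s.py
```

```text
15.5 [-0.06   0.919  0.188  0.019  1.452  1.454] [993.437  57.185 446.184] grasp [1029.183   56.306  391.903] tilt 33.36594485407521 F [-0.006 -0.261 -0.346]
[[ 0.834  0.047  0.55 ]
 [ 0.065 -0.998 -0.014]
 [ 0.548  0.047 -0.835]]
```

Request:
{"api": "servo_tool", "payload": {
  "steps": [
    [[0,-208,-364,-157,0],[0,-208,-364,-157,0],[0,-208,-364,-157,0],[0,-208,-364,-157,0],[0,-208,-364,-157,0],[0,-208,-364,-157,0],[0,-208,-364,-157,0],[0,-208,-364,-157,0],[0,-208,-364,-157,0],[0,-208,-364,-157,0],[0,-208,-364,-157,0]]
  ]
}}

```text
t: 16.6
tool_pos: [715.5, 410.7, 446.5]
orientation: [0.957, 0.031, 0.287, 0.015]
ft_force: [0.6, -0.7, -0.3]
gripper_width: 1.0
grip_force: 0.0
```

Request:
{"api": "servo_tool", "payload": {
  "steps": [
    [[0,-208,-364,-157,0],[0,-208,-364,-157,0],[0,-208,-364,-157,0],[0,-208,-364,-157,0],[0,-208,-364,-157,0],[0,-208,-364,-157,0],[0,-208,-364,-157,0],[0,-208,-364,-157,0],[0,-208,-364,-157,0],[0,-208,-364,-157,0],[0,-208,-364,-157,0]]
  ]
}}

```text
t: 17.7
tool_pos: [440.8, 761.3, 443.3]
orientation: [0.957, 0.03, 0.286, 0.017]
ft_force: [0.7, 0.3, -0.4]
gripper_width: 0.997
grip_force: 0.0
```

```bash
python3 s.py
```

```text
17.7 [ 1.078  0.816  0.399 -0.515  1.631  2.477] [440.757 761.312 443.291] grasp [476.479 760.295 388.996] tilt 33.34188327337266 F [ 0.683  0.264 -0.361]
[[ 0.834  0.047  0.55 ]
 [ 0.066 -0.998 -0.016]
 [ 0.548  0.05  -0.835]]
```

Request:
{"api": "servo_tool", "payload": {
  "steps": [
    [[0,190,-336,105,0],[0,190,-336,105,0],[0,190,-336,105,0],[0,190,-336,105,0],[0,190,-336,105,0],[0,190,-336,105,0],[0,190,-336,105,0]]
  ]
}}

```text
t: 18.4
tool_pos: [502.4, 819.7, 365.7]
orientation: [0.954, 0.034, 0.299, -0.003]
ft_force: [-0.1, 0.7, -0.0]
gripper_width: 1.0
grip_force: 0.0
```

```bash
python3 s.py
```

```text
18.4 [ 1.047  1.018  0.188 -0.502  1.577  2.45 ] [502.389 819.73  365.744] grasp [539.442 821.399 312.366] tilt 34.767011168407 F [-0.051  0.677 -0.03 ]
[[ 0.819  0.067  0.57 ]
 [ 0.064 -0.998  0.026]
 [ 0.57   0.015 -0.821]]
```

Request:
{"api": "servo_tool", "payload": {
  "steps": [
    [[0,-95,390,8,0],[0,-95,390,8,0],[0,-95,390,8,0],[0,-95,390,8,0],[0,-95,390,8,0],[0,-95,390,8,0],[0,-95,390,8,0],[0,-95,390,8,0],[0,-95,390,8,0],[0,-95,390,8,0],[0,-95,390,8,0]]
  ]
}}

```text
t: 19.5
tool_pos: [455.1, 424.7, 312.3]
orientation: [0.953, 0.034, 0.3, -0.003]
ft_force: [0.2, 0.7, 0.1]
gripper_width: 0.999
grip_force: 0.0
```

Request:
{"api": "servo_tool", "payload": {
  "steps": [
    [[0,-95,390,8,0],[0,-95,390,8,0],[0,-95,390,8,0],[0,-95,390,8,0],[0,-95,390,8,0],[0,-95,390,8,0],[0,-95,390,8,0],[0,-95,390,8,0],[0,-95,390,8,0],[0,-95,390,8,0],[0,-95,390,8,0]]
  ]
}}

```text
t: 20.6
tool_pos: [409.7, 26.7, 258.2]
orientation: [0.953, 0.033, 0.3, -0.0]
ft_force: [-0.2, -0.3, 0.0]
gripper_width: 1.0
grip_force: 0.0
```

```bash
python3 s.py
python3 - <<'E'
from h import *
s=env.read_state();M=R.from_quat(s["orientation"]).as_matrix()
g=np.array([530.7,36,80]);print("shift",M.T@(g-65*M[:,2]-s["tool_pos"]))
im=env.get_image("top");cv2.imwrite("pics/t2.png",im["color"][:,:,::-1])
for P in([640,52,90],[635.5,52.2,90]):
  a=np.linspace(0,6.28,60);c=im["color"].copy()
# fit pan centre by rim circle reprojection vs. mask outline
E
```

```text
20.6 [-0.377 -0.239  2.292  0.444  0.564  0.811] [409.727  26.744 258.169] grasp [446.928  28.08  204.884] tilt 34.92084098420519 F [-0.24  -0.274  0.022]
[[ 0.818  0.063  0.572]
 [ 0.062 -0.998  0.021]
 [ 0.572  0.019 -0.82 ]]
shift [ -2.49656551  -4.99253099 150.48378831]
```

Request:
{"api": "servo_tool", "payload": {
  "steps": [
    [[0,-2,-5,30,0],[0,-2,-5,60,0],[0,-2,-5,90,0],[0,-2,-5,115,0],[0,-2,-5,130,0],[0,-2,-5,142,0],[0,-2,-5,150,0],[0,-2,-5,150,0],[0,-2,-5,150,0]]
  ]
}}

```text
t: 21.55
tool_pos: [490.9, 30.8, 137.6]
orientation: [0.954, 0.039, 0.297, -0.012]
ft_force: [-0.1, 0.6, 0.9]
gripper_width: 1.002
grip_force: 0.0
```

```bash
python3 s.py
python3 - <<'E'
from h import *
for c,b in(("top",(225,180,225+160,180+120)),("side",(260,190,420,310))):
    im=env.get_image(c)["color"][b[1]:b[3],b[0]:b[2],::-1];cv2.imwrite(f"pics/{c}3.png",im)
a=np.hstack([cv2.resize(cv2.imread(f"pics/{c}3.png"),(400,300),interpolation=cv2.INTER_CUBIC) for c in("top","side")]);cv2.imwrite("pics/both3.png",a)
E
```

```text
21.55 [-0.287  0.194  2.299  1.218  0.22   0.053] [490.863  30.758 137.636] grasp [527.654  33.744  84.134] tilt 34.51427180361223 F [-0.055  0.608  0.881]
[[ 0.82   0.081  0.566]
 [ 0.067 -0.997  0.046]
 [ 0.568  0.    -0.823]]
```

View pics/both3.png

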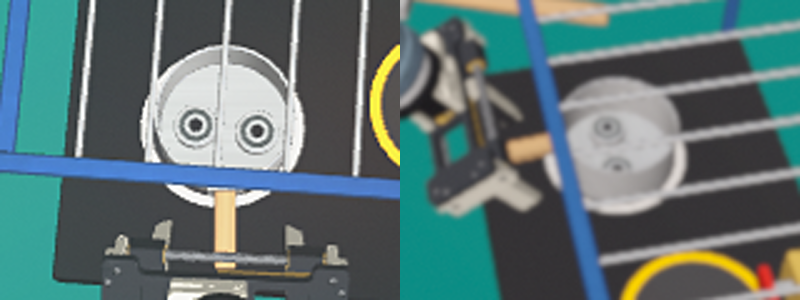

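Request:
{"api": "servo_tool", "payload": {
  "steps": [
    [[0,0,-2,0,0],[0.5,0,-2,0,0],[1,0,-2,0,0],[1,0,-2,0,0],[1,0,-2,0,0],[1,0,-2,0,0],[1,0,-2,0,0],[1,0,-2,0,0],[1,0,-2,0,0],[1,0,-2,0,0]]
  ]
}}

```text
t: 22.65
tool_pos: [490.0, 30.7, 137.9]
orientation: [0.954, 0.038, 0.297, -0.012]
ft_force: [-0.6, 0.2, -0.6]
gripper_width: 0.276
grip_force: 0.0
```

```bash
python3 s.py
python3 - <<'E'
from h import *
s=env.read_state();print(s["ft_torque"],s["gripper_width"],s["grip_force"])
for c,b in(("top",(225,180,225+160,180+120)),("side",(260,190,420,310))):
    im=env.get_image(c)["color"][b[1]:b[3],b[0]:b[2],::-1];cv2.imwrite(f"pics/{c}4.png",im)
a=np.hstack([cv2.resize(cv2.imread(f"pics/{c}4.png"),(400,300),interpolation=cv2.INTER_CUBIC) for c in("top","side")]);cv2.imwrite("pics/both4.png",a)
E
```

```text
22.65 [-0.288  0.192  2.301  1.216  0.22   0.057] [489.953  30.667 137.854] grasp [526.731  33.625  84.34 ] tilt 34.498753333110365 F [-0.603  0.215 -0.593]
[[ 0.821  0.079  0.566]
 [ 0.065 -0.997  0.046]
 [ 0.568 -0.001 -0.823]]
[ 0.00982336  0.32654143 -0.00882711] 0.27589204218927355 0.0
```

View pics/both4.png

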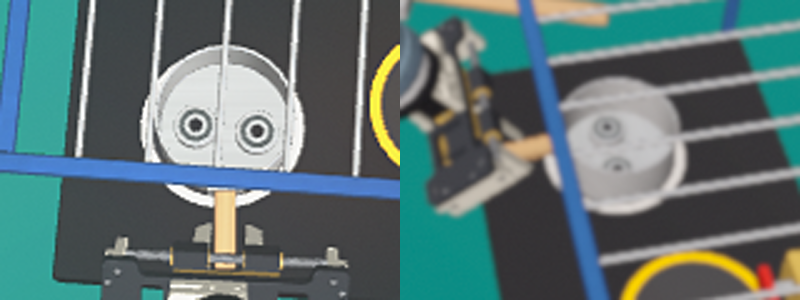

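Request:
{"api": "servo_tool", "payload": {
  "steps": [
    [[1,0,0,0,0],[1,0,0,0,0],[1,0,0,0,0],[1,0,0,0,0],[1,0,0,0,0]]
  ]
}}

```text
t: 23.25
tool_pos: [489.8, 31.1, 137.8]
orientation: [0.954, 0.038, 0.297, -0.013]
ft_force: [-0.8, 4.9, 2.3]
gripper_width: 0.198
grip_force: 29.5
```

```bash
python3 s.py
cat > pan.py <<'E'
from h import *
from scipy.optimize import least_squares
# pan centre from inner/outer rim: fit circle r=60 at z=90 to the bright rim outline of the mask in both views
import sys
for c in("top","side"):
    im=env.get_image(c)
    t=[r for r in env.trace(c,"pan")][:1]
    if not t: print(c,"none");continue
    m=cv2.morphologyEx(t[0]["mask"].astype(np.uint8),cv2.MORPH_CLOSE,np.ones((9,9)))
    cn=max(cv2.findContours(m,0,cv2.CHAIN_APPROX_NONE)[0],key=cv2.contourArea)[:,0]
    # silhouette = hull of projected base and rim circles
    a=np.linspace(0,2*np.pi,48,endpoint=False)
    def res(p):
        Q=[[p[0]+60*np.cos(t),p[1]+60*np.sin(t),z] for z in(35,90) for t in a]
        h=cv2.convexHull(proj(im,Q).astype(np.float32))
        return [cv2.pointPolygonTest(h,(float(x),float(y)),True) for x,y in cn[::2]]
    # for start use hull centroid
    p0=onz(im,[cn.mean(0)],65)[0,:2]
    s=least_squares(res,p0,loss="soft_l1",f_scale=1,diff_step=1e-3)
    print(c,round(t[0]["confidence"],2),"pan",s.x.round(1),"medabs",np.median(np.abs(s.fun)).round(2))
E
python3 pan.py
```

```text
23.25 [-0.288  0.192  2.301  1.216  0.221  0.057] [489.774  31.135 137.819] grasp [526.537  34.162  84.299] tilt 34.485821082835166 F [-0.763  4.885  2.345]
[[ 0.821  0.08   0.566]
 [ 0.065 -0.997  0.047]
 [ 0.568 -0.001 -0.823]]
top 0.65 pan [634.4  50.2] medabs 2.99
side 0.67 pan [633.5  51. ] medabs 1.83
```

Request:
{"api": "servo_tool", "payload": {
  "steps": [
    [[1,0.4,5,0.27,0],[1,1.2,15,0.81,0],[1,2,25,1.35,0],[1,2.8,35,1.9,0],[1,3.6,45,2.43,0],[1,4,50,2.7,0],[1,4,50,2.7,0]]
  ]
}}

```text
t: 24.15
tool_pos: [498.8, -19.5, 137.8]
orientation: [0.954, 0.037, 0.297, -0.012]
ft_force: [-0.5, 1.9, 0.3]
gripper_width: 0.198
grip_force: 29.5
```

```bash
python3 s.py; python3 pan.py
```

```text
24.15 [-0.426  0.206  2.279  1.193  0.3   -0.033] [498.807 -19.548 137.832] grasp [535.587 -16.658  84.316] tilt 34.49937856009918 F [-0.541  1.86   0.327]
[[ 0.821  0.078  0.566]
 [ 0.064 -0.997  0.044]
 [ 0.568 -0.    -0.823]]
top 0.82 pan [644.   -1.6] medabs 1.93
side 0.96 pan [642.   -1.2] medabs 1.02
```

Request:
{"api": "servo_tool", "payload": {
  "steps": [
    [[1,0.5,6,0.35,0],[1,1.6,19,1.1,0],[1,2.75,33,1.9,0],[1,3.9,47,2.7,0],[1,5.1,61,3.5,0],[1,6.25,75,4.3,0],[1,7.4,89,5.1,0],[1,8.6,103,6,0],[1,9.75,117,6.8,0],[1,10.7,129,7.45,0],[1,11.4,137,7.9,0],[1,11.4,137,7.9,0]]
  ]
}}

```text
t: 25.55
tool_pos: [523.6, -154.8, 137.8]
orientation: [0.954, 0.038, 0.297, -0.012]
ft_force: [0.4, 1.7, 1.6]
gripper_width: 0.199
grip_force: 29.4
```

```bash
python3 s.py; python3 pan.py;  python3 - <<'E'
from h import *
for c,b in(("top",(305,160,305+160,160+120)),("side",(300,240,460,360))):
    im=env.get_image(c)["color"][b[1]:b[3],b[0]:b[2],::-1];cv2.imwrite(f"pics/{c}4.png",im)
a=np.hstack([cv2.resize(cv2.imread(f"pics/{c}4.png"),(400,300),interpolation=cv2.INTER_CUBIC) for c in("top","side")]);cv2.imwrite("pics/both5.png",a)
E
```

```text
25.55 [-0.712  0.292  2.143  1.051  0.484 -0.12 ] [ 523.598 -154.818  137.796] grasp [ 560.386 -151.885   84.289] tilt 34.510236090202234 F [0.412 1.721 1.561]
[[ 0.821  0.079  0.566]
 [ 0.065 -0.997  0.045]
 [ 0.568 -0.    -0.823]]
top 0.93 pan [ 669.1 -135.4] medabs 1.55
side 0.63 pan [ 667.9 -136.5] medabs 1.68
```

View pics/both5.png

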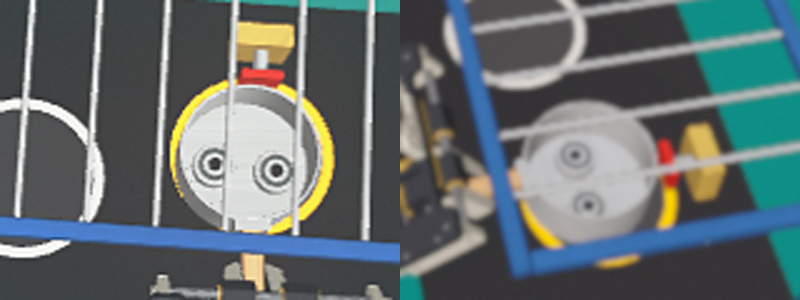

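Request:
{"api": "servo_tool", "payload": {
  "steps": [
    [[1,1.2,3,0.8,0],[1,2.4,6,1.6,0],[1,3.5,9.2,2.4,0],[1,3.5,9.2,2.4,0],[1,3.5,9.2,2.4,0]]
  ]
}}

```text
t: 26.35
tool_pos: [528.0, -161.4, 137.8]
orientation: [0.954, 0.039, 0.297, -0.014]
ft_force: [-2.3, 5.6, 5.6]
gripper_width: 0.197
grip_force: 29.6
```

```bash
python3 s.py; python3 pan.py
```

```text
26.35 [-0.719  0.302  2.126  1.037  0.496 -0.112] [ 528.025 -161.367  137.776] grasp [ 564.779 -158.185   84.259] tilt 34.48039239607482 F [-2.316  5.588  5.605]
[[ 0.821  0.082  0.565]
 [ 0.066 -0.997  0.049]
 [ 0.568 -0.003 -0.823]]
top 0.86 pan [ 672.3 -142.2] medabs 1.18
side 0.98 pan [ 672.5 -140.3] medabs 1.35
```

Request:
{"api": "servo_tool", "payload": {
  "steps": [
    [[1,1,1.3,0.7,0],[1,2,2.6,1.4,0],[1,3,3.9,2.1,0],[1,3,3.9,2.1,0],[1,3,3.9,2.1,0]]
  ]
}}

```text
t: 27.05
tool_pos: [531.6, -164.5, 137.7]
orientation: [0.954, 0.039, 0.297, -0.014]
ft_force: [-5.6, 5.7, 8.6]
gripper_width: 0.199
grip_force: 29.7
```

```bash
python3 s.py; python3 pan.py
```

```text
27.05 [-0.72   0.309  2.115  1.029  0.499 -0.104] [ 531.643 -164.54   137.732] grasp [ 568.377 -161.315   84.204] tilt 34.460535322933076 F [-5.637  5.697  8.591]
[[ 0.821  0.083  0.565]
 [ 0.066 -0.997  0.05 ]
 [ 0.567 -0.003 -0.824]]
top 0.73 pan [ 674.3 -145. ] medabs 1.6
side 0.65 pan [ 676.4 -144.1] medabs 1.37
```

Request:
{"api": "servo_tool", "payload": {
  "steps": [
    [[1,0.8,0,0,0],[1,1.8,0,0.6,0],[1,2.8,0,1.2,0],[1,2.8,0,1.2,0]]
  ]
}}

```text
t: 27.65
tool_pos: [533.8, -165.1, 137.9]
orientation: [0.954, 0.039, 0.296, -0.013]
ft_force: [-11.8, 2.4, 9.6]
gripper_width: 0.193
grip_force: 29.6
```

```bash
python3 s.py; python3 pan.py
```

```text
27.65 [-0.715  0.311  2.109  1.022  0.496 -0.092] [ 533.848 -165.097  137.854] grasp [ 570.51  -162.016   84.268] tilt 34.378468614475366 F [-11.829   2.422   9.625]
[[ 0.822  0.081  0.564]
 [ 0.066 -0.997  0.047]
 [ 0.566 -0.002 -0.824]]
top 0.66 pan [ 684.1 -140.7] medabs 1.45
side 0.87 pan [ 676.  -143.5] medabs 2.1
```

Run:
```python
from h import *
for c,b in(("top",(350,165,460,265)),("side",(330,270,440,370))):
    im=env.get_image(c)["color"][b[1]:b[3],b[0]:b[2],::-1];cv2.imwrite(f"pics/{c}4.png",im)
a=np.hstack([cv2.resize(cv2.imread(f"pics/{c}4.png"),(400,364),interpolation=cv2.INTER_CUBIC) for c in("top","side")]);cv2.imwrite("pics/both6.png",a)
```

```text
(no output)
```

View pics/both6.png

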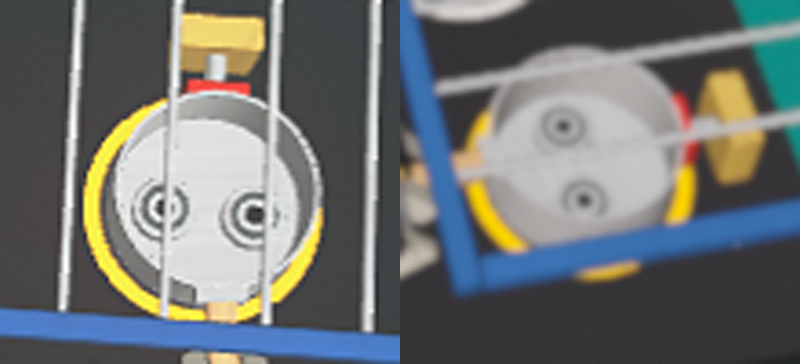

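Request:
{"api": "servo_tool", "payload": {
  "steps": [
    [[1,0.5,0,0.2,0],[1,0.9,0,0.35,0],[1,0.9,0,0.35,0]]
  ]
}}

```text
t: 28.25
tool_pos: [534.2, -165.1, 137.9]
orientation: [0.954, 0.039, 0.296, -0.013]
ft_force: [-17.4, 1.7, 11.3]
gripper_width: 0.198
grip_force: 29.6
```

```bash
python3 s.py
cat > rim.py <<'E'
from h import *
from scipy.optimize import least_squares
# rim edge fit in gradient image, far side of the outer rim and near side of the inner rim excluded by robustness
for c in("top","side"):
    im=env.get_image(c);g=cv2.cvtColor(im["color"],cv2.COLOR_RGB2GRAY)
    E=cv2.Canny(cv2.GaussianBlur(g,(0,0),.8),30,80);D=cv2.distanceTransform(255-E,cv2.DIST_L2,5)
    a=np.linspace(0,2*np.pi,120)
    def cost(x,y):
        uv=np.vstack([proj(im,np.c_[x+r*np.cos(a),y+r*np.sin(a),np.full(120,90.)]) for r in(60,)]).astype(np.float32)
        d=cv2.remap(D,uv[:,0].copy(),uv[:,1].copy(),cv2.INTER_LINEAR);return np.minimum(d,3).mean()
    G=[(cost(x,y),x,y) for x in np.arange(670,692,.5) for y in np.arange(-156,-132,.5)]
    G.sort();print(c,[(round(float(q[0]),2),*map(float,q[1:])) for q in G[:4]])
E
python3 rim.py
```

```text
28.25 [-0.714  0.311  2.108  1.019  0.495 -0.089] [ 534.161 -165.096  137.885] grasp [ 570.783 -162.035   84.271] tilt 34.33581477376857 F [-17.445   1.672  11.266]
[[ 0.822  0.081  0.563]
 [ 0.066 -0.997  0.047]
 [ 0.565 -0.002 -0.825]]
top [(0.62, 681.0, -146.0), (0.62, 681.0, -146.5), (0.63, 681.5, -146.0), (0.63, 680.5, -146.5)]
side [(0.87, 682.5, -144.5), (0.87, 683.0, -144.5), (0.87, 682.5, -144.0), (0.87, 682.5, -145.0)]
```

Request:
{"api": "servo_tool", "payload": {
  "steps": [
    [[1,0,0,0,0],[1,0,0,0,0],[1,0,0,0,0],[1,0,0,0,0],[1,0,0,0,0],[1,0,0,0,0]]
  ]
}}

```text
t: 28.95
tool_pos: [534.2, -165.1, 137.9]
orientation: [0.954, 0.039, 0.296, -0.013]
ft_force: [-17.1, 1.1, 11.3]
gripper_width: 0.196
grip_force: 29.6
```

Request:
{"api": "servo_tool", "payload": {
  "steps": [
    [[0.4,0,0,0,0],[0.4,0,0,0,0],[0.4,0,0,0,0],[0.4,0,0,0,0],[0.4,0,0,0,0],[0.4,0,0,0,0],[0.4,0,0,0,0],[0.4,0,0,0,0]]
  ]
}}

```text
t: 29.75
tool_pos: [536.3, -166.4, 138.5]
orientation: [0.954, 0.038, 0.297, -0.012]
ft_force: [-0.8, -0.4, 0.4]
gripper_width: 0.598
grip_force: 0.0
```

```bash
python3 s.py; python3 rim.py
```

```text
29.75 [-0.714  0.313  2.104  1.021  0.494 -0.088] [ 536.264 -166.371  138.53 ] grasp [ 573.039 -163.411   85.015] tilt 34.49653178885941 F [-0.766 -0.353  0.408]
[[ 0.821  0.079  0.566]
 [ 0.065 -0.997  0.046]
 [ 0.568 -0.001 -0.823]]
top [(0.64, 681.0, -146.0), (0.64, 680.5, -146.0), (0.64, 680.5, -146.5), (0.64, 680.0, -146.5)]
side [(0.86, 682.5, -144.0), (0.86, 682.5, -144.5), (0.87, 682.0, -144.5), (0.87, 682.0, -145.0)]
```

Request:
{"api": "servo_tool", "payload": {
  "steps": [
    [[0.4,0,0,-10,0],[0.4,0,0,-30,0],[0.4,0,0,-60,0],[0.4,0,0,-90,0],[0.4,0,0,-120,0],[0.4,0,0,-150,0],[0.4,0,0,-170,0],[0.4,0,0,-170,0],[0.4,0,0,-170,0]]
  ]
}}

```text
t: 30.75
tool_pos: [440.1, -174.3, 278.5]
orientation: [0.954, 0.038, 0.297, -0.012]
ft_force: [0.0, 0.6, -0.1]
gripper_width: 0.598
grip_force: 0.0
```

```bash
python3 s.py; python3 rim.py;  python3 - <<'E'
from h import *
for c,b in(("top",(325,165,455,295)),("side",(290,260,420,390))):
    im=env.get_image(c)["color"][b[1]:b[3],b[0]:b[2],::-1];cv2.imwrite(f"pics/{c}4.png",im)
a=np.hstack([cv2.resize(cv2.imread(f"pics/{c}4.png"),(400,400),interpolation=cv2.INTER_CUBIC) for c in("top","side")]);cv2.imwrite("pics/both7.png",a)
E
```

```text
30.75 [-0.924 -0.069  2.101  0.673  0.876  0.188] [ 440.08  -174.278  278.467] grasp [ 476.891 -171.389  224.973] tilt 34.53297945059427 F [ 0.045  0.599 -0.053]
[[ 0.82   0.079  0.566]
 [ 0.065 -0.997  0.044]
 [ 0.568  0.    -0.823]]
top [(0.63, 681.0, -146.0), (0.64, 680.5, -146.0), (0.64, 680.5, -146.5), (0.64, 680.0, -146.5)]
side [(0.86, 682.5, -144.5), (0.86, 682.5, -144.0), (0.86, 682.0, -144.5), (0.87, 682.0, -145.0)]
```

View pics/both7.png

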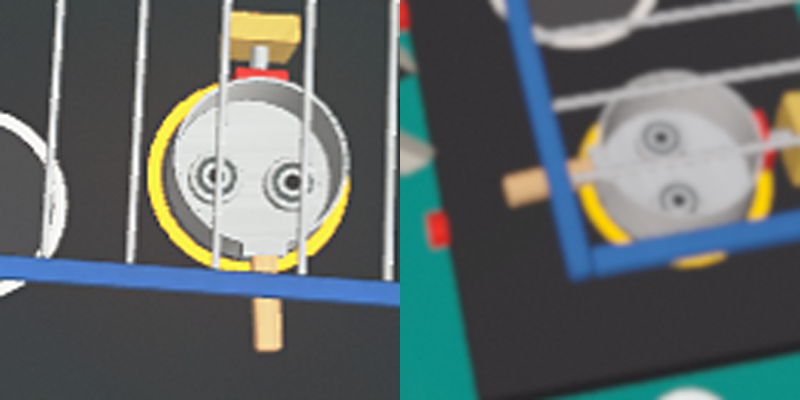

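The pan is centred on the yellow ring at about (681.5,-145), against the probe. Both bearings are in it, the handle points to the front, and the arm is clear.

```bash
python3 -c "
from workcell import env
print(env.job_done())"
```

```text
the job is handed in; nothing more can be done
None
```

The job is handed in: the pan was slid to the yellow ring and pressed on the probe for over 0.6 s (wrist force about 17 N; I estimate 12–14 N on the probe). It was then released, centred to about 1 mm, bearings in it and arm clear. The handle points to the front, about 5° off straight.

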